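Board carrier onto the rotary inspection stage

TASK

Load the next board for inspection: pick up the board carrier and fit it over the centre spigot and all four pins of the rotary stage, turning it on the pins by feel until it drops on, so that it sits fully home and flat on the stage table. Then turn the carrier, and the table with it, until its pointer stands at the index block, and let go. Work gently, never pressing or striking the carrier harder on the stage than about 35 N, keep the carrier level and leave the other things on the bench where they are.

Things in the scene. Friction and masses are not known exactly. Their poses are not given: they have to be found in the camera images.
- carrier: Board carrier, loose, 0.36 to 0.56 kg: square aluminium plate 112 x 112 x 10 mm lying flat, origin at the centre of its underside, z up, x towards its pointer tab. Through it go a centre bore of 26 mm and four holes of 10.5 mm at x = +-34, y = +-34 mm.
- carrier_grip (a point): Grip point of the carrier: on its axis, 32 mm above its underside, midway between two black jaws that stand on the plate along x (84 mm long, each 12 mm thick, tops 36 mm above the underside, plate top 10 mm) and hold a green circuit board. Outer faces of the jaws at y = +-25 mm: grip across them (50 mm), fingertips clear of the plate.
- carrier_pointer (a point): Tip of the carrier's pointer, a small tab in the middle of one plate edge: on the carrier's +x axis, 74 mm from its centre, at the height of its underside.
- stage: Rotary stage, fixed to the bench, origin at the centre of its underside, z up. Dark round base 196 mm across, an index block on its +x side, a black brake knob out to 124 mm on its -x side. On top a round aluminium table, 148 mm, that turns about z against a steady brake drag of 0.4 N m and stays where it is left.
- stage_top (a point): Centre of the stage table's top face, 45 mm above the bench: where the carrier's underside centre sits when home. Here stands the spigot, 24 mm across, 20 mm tall, its top 5 mm coned to 16 mm. Axes as stage (of the base, not of the turning table).
- stage_pins (a point): Centre of the ring of four pins at the height of their tips, 9.5 mm above the table top. Pins 8 mm across, top 3 mm coned to 4 mm, in a square at +-34 mm along the table's own axes. The table's angle is not reported: it was left 9 to 81 degrees anticlockwise off the base's axes (the pins repeat every 90). A carrier set on the spigot rests on the tips until its holes meet them.
- stage_index (a point): Index mark: inner edge of the index block, on the base's +x axis, 83 mm from its centre, at table top height. The block is 2 mm lower than the seated carrier and never touches it.
- tweezers: Steel tweezers 130 mm long lying on the bench; bystander.
- spool: Grey solder-wire spool, 60 mm across, 48 mm tall, standing; bystander.
- flux: White flux bottle with a black cap, 38 mm across, 85 mm tall, standing; bystander.
- tray: Black open tray of small boards, 130 x 90 x 22 mm; bystander.
There are look-alikes about, which are no part of the job. Of the things that look like the stage, the smallest one is meant.

How it is judged:
On the way:
1. the carrier is down over the spigot and pins, flat on the stage table (z of carrier in the frame of stage below 0.047 m and horizontal distance between carrier and stage below 0.004 m and angle between carrier's own z axis and vertical below 0.04 rad), for 0.2 s.
At the end, for the whole second after the job is handed in: The carrier lies at rest, released, flat on the stage table over spigot and pins (underside within 2 mm of the table top, centre within 4 mm of the stage axis, tilt under 2.3 degrees), with its pointer tip at the index block, within 5 mm to either side of the index mark (all of step 1 and z of carrier in the frame of stage above 0.042 m and x of carrier_pointer in the frame of stage above 0.06 m and y of carrier_pointer in the frame of stage between -0.005 and 0.005 m and linear speed of carrier below 0.01 m/s and angular speed of carrier below 0.05 rad/s); the robot touches nothing.
It fails at once if the carrier is pressed or struck on the stage with more than 35 N (contact force between carrier and stage above 35 N).
It fails at once if the carrier is tipped more than 20 degrees (angle between carrier's own z axis and vertical above 0.35 rad).
It fails at once if a bystander is moved more than 15 mm (distance of any of tweezers, spool, flux, tray from where it was at the start of the episode above 0.015 m).
It also fails if it takes over 64 s, if anything falls off the work surface, if the arm or the gripper's body presses on something with over 40 N, if the wrist force passes 120 N, or if a joint passes its speed limit or range.

ROBOT

A 7-joint arm with a two-finger parallel gripper is mounted at the origin on the work surface. World frame = base frame: x ahead of the robot, y to its left, z up, the work surface at z = 0. Lengths are in m, angles in rad, forces in N, time in s.
With the tool pointing down it reaches from about 0.425 to 0.825 m from the base axis. Payload 3.6 kg.
Tool frame: the origin (TCP) lies at the very end of the fingers, on their centre line; the grasp point (between the pads) lies 19 mm behind it; z points along the fingers, y is the line along which they close (so a half turn about z gives the same grasp; the last joint's range is limited). The gripper opens to 85 mm and grips with 20 to 120 N. Pads are 22 mm wide; open, the fingers measure 114 mm over their backs; the gripper's body (76 mm by 85 mm) begins 54 mm behind the grasp point. The pads swing forward as they close: fully open they stand 13 mm farther back than shut.
Start: joints at [-1.183, 0.615, -0.013, 1.423, 0.008, 1.103, -0.04], TCP at [0.261, 0.595, 0.231] pointing down, gripper open.
Joint ranges: [-3.12, 3.12], [-0.3, 2.06], [-1.34, 1.32], [0.26, 2.42], [-1.36, 4.5], [0.01, 1.98], [-2.84, 2.84]. Speed limits (rad/s): [2.79, 2.79, 3.14, 3.14, 3.14, 3.14, 3.14].

INTERFACE

Orientations are given as [roll, pitch, yaw] about the fixed x, y, z axes, in that order (R = Rz(yaw) Ry(pitch) Rx(roll)).
In Python, from station import r gives the robot as it stands. The module is installed in compiled form; this text tells all that it offers.
- The arm moves only by the tool jog_arm, never from a script. Its arguments are lists of equal length, an entry for each row: "offset": the shift along the world's x, y, z in cm, a list of three; "rotation": the turn, a rotation vector about the world's x, y, z in rad, a list of three; "jaw": the finger opening in cm, from 0 to 8.54. In form: {"offset": [[tx, ty, tz], ...], "rotation": [[ax, ay, az], ...], "jaw": [jaw, ...]}. A call has exactly 10 rows; each row is the pose to reach, as a shift and turn from the pose commanded when the call began; what a row does not reach only later rows make up. A row lasts 1/10 s, in which the tool goes at most 50 mm and 8.59 degrees, less where a joint would pass 70% of its speed; a pose out of reach is approached as far as the arm can. A call with a gripper value outside its range is refused whole. The fingers move at their own pace and stop on an object; the grip force is fixed at half the most. Time passes only in rows, so rows that repeat a pose let the fingers close, or fill a call up. It gives the time, the measured TCP pose, the force, the opening and the grip force at its end, in the units of the state.
- r.get_state(): the state, without advancing time (a new reading comes with each control period).
- r.snapshot(name): name is "side" or "top"; returns a dict with "frame" (384x512x3 uint8, red, green, blue), "vfov" (degrees; the focal length in pixels is half the picture's height over the tangent of half this angle, whatever the lens; pixels are square), "cx", "cy" (the principal point, pixels), "eye" and "rotation" of the camera in the world. Camera axes: x right, y down, z forward; pixel columns grow to the right and rows downward; lengths in m; the calibration is good to about 2 mm. A picture is of the moment at which its call begins. There is no depth.
- r.close_job(): hands the job in; it is judged then, once.
The state is a dict: "clock": time; "joints": joint angles; "dq": joint speeds; "tau": joint torques, N m; "position": TCP position; "tool_rot": TCP orientation; "contact_force": force on the tool from outside, world axes, zero at the start; "torque": the same for the moment, N m; "finger_gap": finger opening in m; "gripper_force": force on a finger pad.
Only numpy, scipy, OpenCV 4.12 (cv2) and the standard library are available. Lean on these libraries where they do the work, as an engineer would, in place of code of your own. Each camera call takes 0.05 s, during which the arm holds its last target. There are 200 camera calls.

## Working session

There is one attempt and no reset: what is moved stays moved. The work goes in short steps, Python scripts to look and compute and a tool call to move; the robot and the scene stay as the last step left them, time stands still between calls to the robot, and variables do not carry over. Pictures are saved under pics/ and viewed, at most 10 in all, crops included, and the job is handed in when it is done.

Besides the shell and the picture viewer there is one more tool, called as name(argument=value, ...) on one line, values as JSON. jog_arm: Moves the arm, as the interface text tells. Its arguments: {"type":"object","properties":{"offset":{"type":"array","items":{"type":"array","items":{"type":"number"}}},"rotation":{"type":"array","items":{"type":"array","items":{"type":"number"}}},"jaw":{"type":"array","items":{"type":"number"}}},"required":["offset","rotation","jaw"]}

```bash
mkdir -p pics
cat > h.py <<'E'
import numpy as np, cv2
from station import r
def snap(cam,fn):
    s=r.snapshot(cam); np.savez('pics/'+fn+'.npz',**{k:np.array(v) for k,v in s.items()})
    cv2.imwrite('pics/'+fn+'.png',s['frame'][:,:,::-1]); return s
def load(fn): return dict(np.load('pics/'+fn+'.npz'))
def ray(s,u,v):
    f=s['frame'].shape[0]/2/np.tan(np.radians(float(s['vfov']))/2)
    d=np.array([(u-s['cx'])/f,(v-s['cy'])/f,1.]); return s['rotation']@d
def at(s,u,v,z):
    d=ray(s,u,v); e=np.array(s['eye']); return e+d*(z-e[2])/d[2]
def proj(s,p):
    f=s['frame'].shape[0]/2/np.tan(np.radians(float(s['vfov']))/2)
    c=s['rotation'].T@(np.array(p)-s['eye']); return c[:2]/c[2]*f+[s['cx'],s['cy']]
def crop(fn,out,x0,y0,x1,y1,k):
    i=cv2.imread('pics/'+fn+'.png')[y0:y1,x0:x1]; cv2.imwrite('pics/'+out+'.png',cv2.resize(i,None,fx=k,fy=k,interpolation=cv2.INTER_CUBIC))
E
python3 - <<'E'
from h import *
for c in('side','top'):
    s=snap(c,c+'0'); print(c,s['vfov'],s['cx'],s['cy'],s['eye'],np.round(s['rotation'],3).tolist())
a=[cv2.imread('pics/%s0.png'%c) for c in('side','top')]
print(r.get_state())
E
```

```text
side 42.31643480048079 254.16495462045734 180.75030686303901 [-0.15667422  1.11508264  0.78700939] [-2.095, -0.008, -2.585]
top 54.88675178123312 253.43104871100414 194.5994237447753 [0.43034674 0.0115278  1.16488368] [-3.064, 0.014, -1.554]
{'clock': 0.1, 'joints': array([-1.18346673,  0.61582834, -0.01260389,  1.42474945,  0.00808478,
        1.10341483, -0.04039335]), 'dq': array([-1.06325680e-03, -1.25719207e-03, -9.65036218e-05, -5.45103316e-03,
       -5.83556090e-05, -1.27641753e-03,  2.82042509e-04]), 'tau': array([ 1.83555712e-03, -4.70382822e+01,  2.60913335e-01, -1.71572596e+01,
        1.02258931e-02,  5.87771225e-03, -1.00662339e-05]), 'position': array([0.26108935, 0.59449838, 0.23024666]), 'tool_rot': array([-3.13924265e+00,  2.37035070e-05,  2.72781810e+00]), 'contact_force': array([-0.87232471,  0.23537699, -0.14255476]), 'torque': array([-0.02180232,  0.0118086 , -0.01827264]), 'gripper_force': 0.0, 'finger_gap': 0.08521751443526321}
```

```bash
ls pics
```

```text
side0.npz
side0.png
top0.npz
top0.png
```

```bash
sed -i "s/^def ray/from scipy.spatial.transform import Rotation as Ro\ndef R(s): return Ro.from_euler('xyz',s['rotation']).as_matrix()\ndef ray/; s/s\['rotation'\]@d/R(s)@d/; s/s\['rotation'\]\.T@/R(s).T@/" h.py; python3 -c "
from h import *
s=load('top0');print(at(s,256,192,0),proj(s,[.261,.595,.23]))
s=load('side0');print(at(s,256,192,0),proj(s,[.261,.595,.23]))"
```

```text
[0.5289866  0.02141103 0.        ] [ 25.06576715 287.06837864]
[0.51620723 0.01156995 0.        ] [205.09898315 268.12922553]
```

View pics/top0.png

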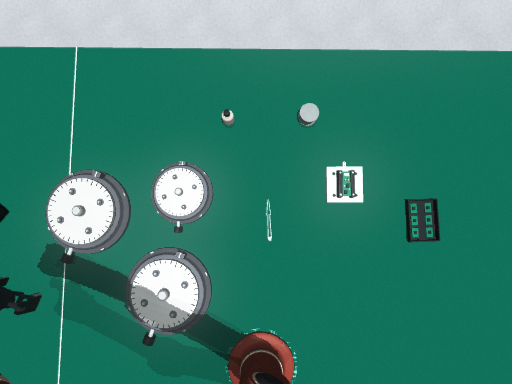

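View pics/side0.png

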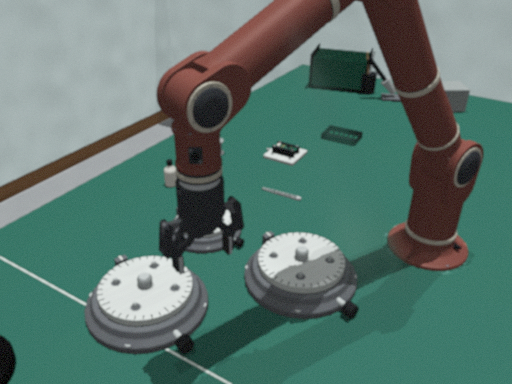

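```bash
python3 -c "
from h import *
i=cv2.imread('pics/top0.png')
k=8
a=i[156:236,145:220];b=i[150:230,310:385]
cv2.imwrite('pics/c1.png',cv2.resize(np.hstack([a[:, :50*2],b]),(800,427),interpolation=cv2.INTER_CUBIC))
s=load('top0')
for n,u,v,z in [('stage',181,193,.045),('car',345,184,.01),('ptr',344.5,163,.005),('other',85,212,.06),('tw1',268,200,0),('tw2',270,240,0),('tray',422,220,.01)]: print(n,at(s,u,v,z).round(3))
"
```

```text
stage [0.519 0.25  0.045]
car [ 0.558 -0.257  0.01 ]
ptr [ 0.625 -0.256  0.005]
other [0.455 0.534 0.06 ]
tw1 [ 0.504 -0.017  0.   ]
tw2 [ 0.379 -0.025  0.   ]
tray [ 0.449 -0.494  0.01 ]
```

View pics/c1.png

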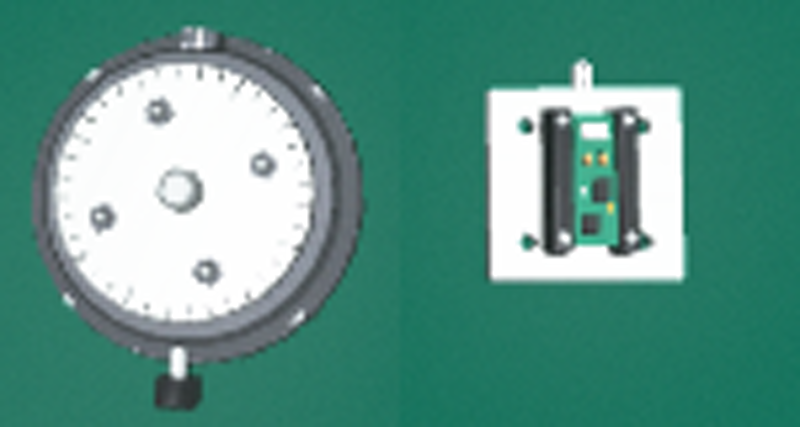

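```bash
python3 -c "
from h import *
s=load('top0'); k=16/3
P=lambda x,y,z,ox,oy: at(s,(x+.5)/k-.5+ox,(y+.5)/k-.5+oy,z)
pins=np.array([P(x,y,.0545,145,156) for x,y in [(160,111),(263,165),(206,271),(103,216)]])
c=pins.mean(0);print('pinc',c.round(4),'r',np.linalg.norm((pins-c)[:,:2],axis=1).round(4))
print('pin ang',np.degrees(np.arctan2(*(pins-c)[:,1::-1].T)).round(1))
print('spig',P(181,189,.065,145,156).round(4))
tab=[P(x,y,.045,145,156) for x,y in [(53,188),(314,196),(186,63),(184,322)]];print('table',np.round(tab,4).tolist(),np.mean(tab,0).round(4))
ix=P(199,44,.045,145,156);kn=P(178,390,.025,145,156)
print('idx',ix.round(4),'knob',kn.round(4))
for q in (ix,kn): print(np.linalg.norm((q-c)[:2]),np.degrees(np.arctan2(*(q-c)[1::-1])))
print(np.degrees(np.arctan2(*(ix-kn)[1::-1])))
cor=np.array([P(x-400,y,.01,310,150) for x,y in [(489,88),(684,88),(686,280),(490,280)]]);cc=cor.mean(0);print('car',cc.round(4),np.linalg.norm(np.diff(cor,axis=0),axis=1).round(4))
for q in (cor[0]-cor[3],cor[1]-cor[2],cor[0]-cor[1]): print(np.degrees(np.arctan2(q[1],q[0])))
h=np.array([P(x-400,y,.01,310,150) for x,y in [(526,126),(643,126),(645,241),(528,242)]]);print('holes',h.mean(0).round(4),(h-h.mean(0))[:,:2].round(3).tolist())
t=P(583-400,62,.005,310,150);print('tip',t.round(4),np.linalg.norm((t-cc)[:2]),np.degrees(np.arctan2(*(t-cc)[1::-1])))
"
```

```text
pinc [0.5227 0.254  0.0545] r [0.0475 0.0476 0.0476 0.0475]
pin ang [  17.9  -71.2 -162.2  108.6]
spig [0.5227 0.2529 0.065 ]
table [[0.5238, 0.3308, 0.045], [0.5216, 0.181, 0.045], [0.5971, 0.2568, 0.045], [0.4486, 0.2531, 0.045]] [0.5228 0.2554 0.045 ]
idx [0.6082 0.2496 0.045 ] knob [0.4096 0.2596 0.025 ]
0.08562837328108124 -2.9492750966139236
0.11323581670884852 177.18527192769903
-2.87266229356667
car [ 0.5575 -0.2558  0.01  ] [0.1145 0.1132 0.1142]
0.3918613781132917
0.24988207909194168
90.84434464652023
holes [ 0.5575 -0.2548  0.01  ] [[0.034, 0.035], [0.035, -0.034], [-0.033, -0.035], [-0.035, 0.034]]
tip [ 0.6305 -0.2546  0.005 ] 0.07294098820481884 0.9062673996955445
```

Look-alikes: stage candidates in the top view at (85,212), (169,292) and (182,193); the last is the smallest, with a base of about 61 px ≈ 196 mm, so it is the stage. The carrier is the only one of its kind, at (345,184), with its pointer towards +x.
- The crop shows the stage's pins in a ring about (179,192), giving a radius of 47.6 mm against 48.1 mm expected.
- The index block is at the top of the stage and the knob at the bottom.
- The carrier plate measures 113–114 mm.

jog_arm(offset=[[3,-3.3,0],[6,-6.6,0],[9,-9.9,0],[12,-13.2,0],[15,-16.5,0],[18,-19.8,0],[20,-24,0],[21.5,-28.4,0],[23,-32.8,0],[24.5,-37,0]], rotation=[[0,0,0.04],[0,0,0.08],[0,0,0.12],[0,0,0.16],[0,0,0.2],[0,0,0.24],[0,0,0.28],[0,0,0.32],[0,0,0.37],[0,0,0.42]], jaw=[8.5,8.5,8.5,8.5,8.5,8.5,8.5,8.5,8.5,8.5])

```text
clock: 1.1
position: [0.5065, 0.2228, 0.2309]
tool_rot: [-3.141, -0.001, -3.134]
contact_force: [0.6, -0.3, 0.4]
finger_gap: 0.0849
gripper_force: 0.0
```

jog_arm(offset=[[0.5,-4.5,0],[1,-9,0],[1.5,-13.5,0],[2,-18,0],[2.5,-22.5,0],[3,-27,0],[3.5,-31.5,0],[4.2,-36,0],[4.7,-40.5,0],[5.2,-45,0]], rotation=[[0,0,0],[0,0,0],[0,0,0],[0,0,0],[0,0,0],[0,0,0],[0,0,0],[0,0,0],[0,0,0],[0,0,0]], jaw=[8.5,8.5,8.5,8.5,8.5,8.5,8.5,8.5,8.5,8.5])

```text
clock: 2.1
position: [0.558, -0.2266, 0.2309]
tool_rot: [3.141, -0.001, -3.135]
contact_force: [0.8, 0.0, -0.5]
finger_gap: 0.085
gripper_force: 0.0
```

jog_arm(offset=[[0,-2.9,-2],[0,-2.9,-5.5],[0,-2.9,-9],[0,-2.9,-12.5],[0,-2.9,-15],[0,-2.9,-17],[0,-2.9,-18.5],[0,-2.9,-20],[0,-2.9,-21],[0,-2.9,-21.5]], rotation=[[0,0,0],[0,0,0],[0,0,0],[0,0,0],[0,0,0],[0,0,0],[0,0,0],[0,0,0],[0,0,0],[0,0,0]], jaw=[8.5,8.5,8.5,8.5,8.5,8.5,8.5,8.5,8.5,8.5])

```text
clock: 3.1
position: [0.5581, -0.2537, 0.0154]
tool_rot: [3.141, -0.001, -3.135]
contact_force: [-0.8, -0.4, 0.2]
finger_gap: 0.0848
gripper_force: 0.0
```

jog_arm(offset=[[0,0,0],[0,0,0],[0,0,0],[0,0,0],[0,0,0],[0,0,0],[0,0,0],[0,0,0],[0,0,0],[0,0,0]], rotation=[[0,0,0],[0,0,0],[0,0,0],[0,0,0],[0,0,0],[0,0,0],[0,0,0],[0,0,0],[0,0,0],[0,0,0]], jaw=[7.5,6.5,6,5.5,5.2,4.9,4.6,4.5,4.5,4.5])

```text
clock: 4.1
position: [0.5586, -0.2538, 0.0172]
tool_rot: [-3.142, 0.001, -3.135]
contact_force: [-0.6, 1.0, 5.9]
finger_gap: 0.0483
gripper_force: 64.3
```

jog_arm(offset=[[0,0,0.3],[0,0,0.8],[0,0,1.5],[0,0,3],[0,0,5],[0,0,7],[0,0,9],[0,0,11],[0,0,12],[0,0,12]], rotation=[[0,0,0],[0,0,0],[0,0,0],[0,0,0],[0,0,0],[0,0,0],[0,0,0],[0,0,0],[0,0,0],[0,0,0]], jaw=[4.5,4.5,4.5,4.5,4.5,4.5,4.5,4.5,4.5,4.5])

```text
clock: 5.1
position: [0.5594, -0.2544, 0.1386]
tool_rot: [-3.14, 0.004, -3.135]
contact_force: [0.6, -0.5, -4.9]
finger_gap: 0.0486
gripper_force: 63.2
```

```bash
python3 -c "
from h import *
s=snap('side','s1');t=snap('top','t1')
st=r.get_state();print(st['position'],st['tool_rot'],st['contact_force'],st['torque'])
a=proj(s,st['position']);b=proj(t,st['position']);print(a,b)
f=lambda fn,c:cv2.resize(cv2.imread('pics/'+fn+'.png')[int(c[1])-40:int(c[1])+40,int(c[0])-40:int(c[0])+40],(400,400),interpolation=cv2.INTER_CUBIC)
cv2.imwrite('pics/c2.png',np.hstack([f('s1',a),f('t1',b)]))
"
```

```text
[ 0.55771235 -0.25364024  0.13588945] [ 3.14120895e+00 -1.18627305e-03 -3.13534765e+00] [-0.77271221  0.47486676 -6.70140585] [ 0.06984873 -0.02784236 -0.00267593]
[287.55426798 119.07736034] [354.38830523 179.17235849]
```

View pics/c2.png

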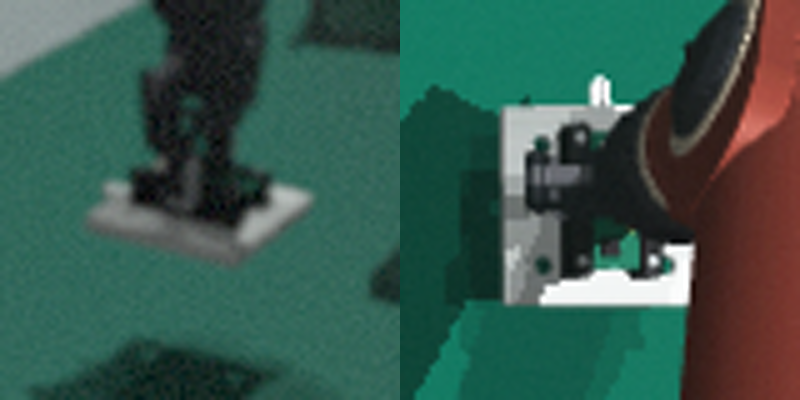

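```bash
python3 -c "
from h import *
s=load('t1')
P=lambda x,y,z: at(s,(x-400+.5)/5-.5+314,(y+.5)/5-.5+139,z)
a,b=P(503,105,.129),P(503,304,.129);print(a,b,(a+b)/2,np.degrees(np.arctan2(*(a-b)[1::-1])))
print(P(600,75,.122))
for q in ((543,144),(543,265)): print(P(*q,.129))
"
```

```text
[ 0.6133023  -0.19888249  0.129     ] [ 0.50072209 -0.19888723  0.129     ] [ 0.5570122  -0.19888486  0.129     ] 0.0024126242258119914
[ 0.63257444 -0.25529122  0.122     ]
[ 0.59142226 -0.22135082  0.129     ]
[ 0.52298881 -0.2212397   0.129     ]
```

jog_arm(offset=[[-0.2,1.5,0],[-0.5,5,0],[-1,9.5,0],[-1.3,14,0],[-1.7,18.5,0],[-2,23,0],[-2.3,27.5,0],[-2.6,32,0],[-2.9,36.5,0],[-3.1,41,0]], rotation=[[0,0,-0.03],[0,0,-0.08],[0,0,-0.13],[0,0,-0.18],[0,0,-0.23],[0,0,-0.28],[0,0,-0.33],[0,0,-0.38],[0,0,-0.43],[0,0,-0.471]], jaw=[4.5,4.5,4.5,4.5,4.5,4.5,4.5,4.5,4.5,4.5])

```text
clock: 6.2
position: [0.526, 0.1578, 0.1351]
tool_rot: [-3.139, -0.002, 2.675]
contact_force: [0.9, 0.6, -5.6]
finger_gap: 0.0483
gripper_force: 63.5
```

jog_arm(offset=[[-0.1,4,0],[-0.2,7,0],[-0.3,9,0],[-0.3,9.9,0],[-0.3,9.9,-1],[-0.3,9.9,-2],[-0.3,9.9,-3],[-0.3,9.9,-3.5],[-0.3,9.9,-3.5],[-0.3,9.9,-3.5]], rotation=[[0,0,0],[0,0,0],[0,0,0],[0,0,0],[0,0,0],[0,0,0],[0,0,0],[0,0,0],[0,0,0],[0,0,0]], jaw=[4.5,4.5,4.5,4.5,4.5,4.5,4.5,4.5,4.5,4.5])

```text
clock: 7.2
position: [0.5246, 0.2546, 0.1013]
tool_rot: [-3.142, 0.0, 2.676]
contact_force: [0.9, 0.2, -4.7]
finger_gap: 0.0487
gripper_force: 63.4
```

```bash
python3 -c "
from h import *
s=snap('side','s2');t=snap('top','t2')
st=r.get_state();print(st['position'],st['tool_rot'],st['contact_force'],st['torque'])
a=[205,235];b=proj(t,st['position']);print(a,b)
f=lambda fn,c:cv2.resize(cv2.imread('pics/'+fn+'.png')[int(c[1])-50:int(c[1])+50,int(c[0])-40:int(c[0])+40],(400,500),interpolation=cv2.INTER_CUBIC)
cv2.imwrite('pics/c3.png',np.hstack([f('s2',a),f('t2',b)]))
"
```

```text
[0.52484737 0.25509685 0.10179421] [3.14067088e+00 7.07133267e-04 2.67643838e+00] [-0.51956852  0.39173304 -4.26355544] [ 0.01727038 -0.03201546 -0.03406464]
[205, 235] [175.05321695 189.18929029]
```

View pics/c3.png

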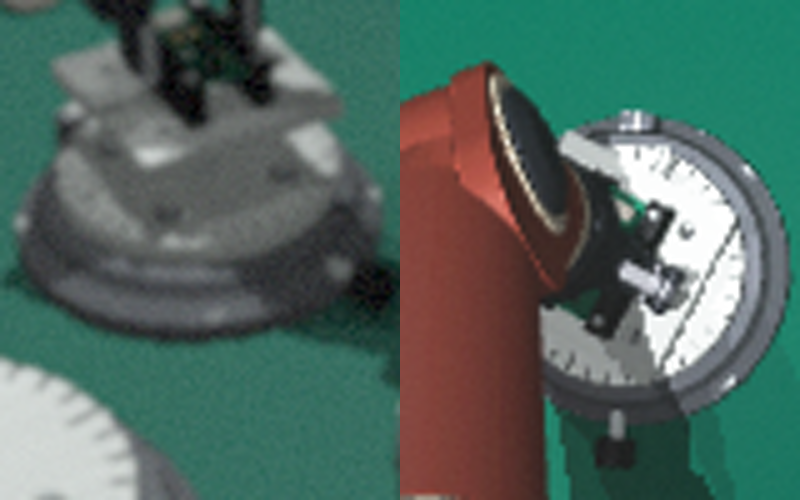

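jog_arm(offset=[[-0.14,0.04,-0.5],[-0.14,0.04,-1],[-0.14,0.04,-1.4],[-0.14,0.04,-1.6],[-0.14,0.04,-1.75],[-0.14,0.04,-1.85],[-0.14,0.04,-1.95],[-0.14,0.04,-2.05],[-0.14,0.04,-2.15],[-0.14,0.04,-2.2]], rotation=[[0,0,0],[0,0,0],[0,0,0],[0,0,0],[0,0,0],[0,0,0],[0,0,0],[0,0,0],[0,0,0],[0,0,0]], jaw=[4.5,4.5,4.5,4.5,4.5,4.5,4.5,4.5,4.5,4.5])

```text
clock: 8.3
position: [0.5229, 0.2555, 0.0792]
tool_rot: [-3.141, -0.0, 2.677]
contact_force: [-0.3, -0.3, -4.6]
finger_gap: 0.0487
gripper_force: 63.4
```

jog_arm(offset=[[0,0,-0.04],[0,0,-0.08],[0,0,-0.12],[0,0,-0.16],[0,0,-0.2],[0,0,-0.24],[0,0,-0.28],[0,0,-0.32],[0,0,-0.36],[0,0,-0.4]], rotation=[[0,0,0],[0,0,0],[0,0,0],[0,0,0],[0,0,0],[0,0,0],[0,0,0],[0,0,0],[0,0,0],[0,0,0]], jaw=[4.5,4.5,4.5,4.5,4.5,4.5,4.5,4.5,4.5,4.5])

```text
clock: 9.3
position: [0.5235, 0.256, 0.0755]
tool_rot: [3.14, 0.001, 2.677]
contact_force: [1.6, 1.3, -3.8]
finger_gap: 0.0486
gripper_force: 63.5
```

jog_arm(offset=[[0,0,-0.04],[0,0,-0.08],[0,0,-0.12],[0,0,-0.16],[0,0,-0.2],[0,0,-0.24],[0,0,-0.28],[0,0,-0.32],[0,0,-0.36],[0,0,-0.36]], rotation=[[0,0,0],[0,0,0],[0,0,0],[0,0,0],[0,0,0],[0,0,0],[0,0,0],[0,0,0],[0,0,0],[0,0,0]], jaw=[4.5,4.5,4.5,4.5,4.5,4.5,4.5,4.5,4.5,4.5])

```text
clock: 10.3
position: [0.5234, 0.256, 0.0719]
tool_rot: [3.14, 0.001, 2.677]
contact_force: [2.8, 3.8, -3.6]
finger_gap: 0.0484
gripper_force: 63.6
```

jog_arm(offset=[[0.03,0.04,0],[0.05,0.07,0],[0.05,0.07,0],[0.05,0.07,-0.04],[0.05,0.07,-0.08],[0.05,0.07,-0.12],[0.05,0.07,-0.16],[0.05,0.07,-0.2],[0.05,0.07,-0.2],[0.05,0.07,-0.2]], rotation=[[0,0,0],[0,0,0],[0,0,0],[0,0,0],[0,0,0],[0,0,0],[0,0,0],[0,0,0],[0,0,0],[0,0,0]], jaw=[4.5,4.5,4.5,4.5,4.5,4.5,4.5,4.5,4.5,4.5])

```text
clock: 11.3
position: [0.5234, 0.2561, 0.0696]
tool_rot: [-3.141, -0.0, 2.677]
contact_force: [3.3, 2.6, -4.0]
finger_gap: 0.0484
gripper_force: 63.6
```

```bash
python3 -c "
from h import *
for i in range(3): st=r.get_state();print(st['position'],st['tool_rot'],st['contact_force'],st['torque'])"
```

```text
[0.52341114 0.25611718 0.06959353] [-3.14131018e+00 -4.46113189e-05  2.67680847e+00] [ 3.32459634  2.64934615 -3.98752552] [ 0.51470802 -0.67948291 -0.02636019]
[0.52341114 0.25611718 0.06959353] [-3.14131018e+00 -4.46113189e-05  2.67680847e+00] [ 3.32459634  2.64934615 -3.98752552] [ 0.51470802 -0.67948291 -0.02636019]
[0.52341114 0.25611718 0.06959353] [-3.14131018e+00 -4.46113189e-05  2.67680847e+00] [ 3.32459634  2.64934615 -3.98752552] [ 0.51470802 -0.67948291 -0.02636019]
```

jog_arm(offset=[[0.03,0.03,0],[0.05,0.05,0],[0.05,0.05,-0.03],[0.05,0.05,-0.06],[0.05,0.05,-0.09],[0.05,0.05,-0.12],[0.05,0.05,-0.15],[0.05,0.05,-0.18],[0.05,0.05,-0.21],[0.05,0.05,-0.21]], rotation=[[0,0,0],[0,0,0],[0,0,0],[0,0,0],[0,0,0],[0,0,0],[0,0,0],[0,0,0],[0,0,0],[0,0,0]], jaw=[4.5,4.5,4.5,4.5,4.5,4.5,4.5,4.5,4.5,4.5])

```text
clock: 12.3
position: [0.5234, 0.2564, 0.0673]
tool_rot: [-3.14, -0.001, 2.677]
contact_force: [1.1, 0.5, -4.0]
finger_gap: 0.0489
gripper_force: 63.6
```

```bash
python3 -c "
from h import *
for i in range(1): st=r.get_state();print(st['position'],st['tool_rot'],st['contact_force'],st['torque'])"
```

```text
[0.5234047  0.25638982 0.06729912] [-3.14035529e+00 -8.26268650e-04  2.67680414e+00] [ 1.07240969  0.53260495 -4.01333347] [ 0.07554462 -0.1558552  -0.04676753]
```

Lateral force is relieved and it is below the pin tips; continue down.

jog_arm(offset=[[0,0,-0.04],[0,0,-0.08],[0,0,-0.12],[0,0,-0.16],[0,0,-0.2],[0,0,-0.24],[0,0,-0.28],[0,0,-0.31],[0,0,-0.34],[0,0,-0.34]], rotation=[[0,0,0],[0,0,0],[0,0,0],[0,0,0],[0,0,0],[0,0,0],[0,0,0],[0,0,0],[0,0,0],[0,0,0]], jaw=[4.5,4.5,4.5,4.5,4.5,4.5,4.5,4.5,4.5,4.5])

```text
clock: 13.3
position: [0.5239, 0.2567, 0.0642]
tool_rot: [-3.141, -0.0, 2.677]
contact_force: [0.2, 0.8, -5.0]
finger_gap: 0.0483
gripper_force: 63.6
```

jog_arm(offset=[[0,0,-0.02],[0,0,-0.04],[0,0,-0.06],[0,0,-0.08],[0,0,-0.1],[0,0,-0.12],[0,0,-0.14],[0,0,-0.16],[0,0,-0.18],[0,0,-0.18]], rotation=[[0,0,0],[0,0,0],[0,0,0],[0,0,0],[0,0,0],[0,0,0],[0,0,0],[0,0,0],[0,0,0],[0,0,0]], jaw=[4.5,4.5,4.5,4.5,4.5,4.5,4.5,4.5,4.5,4.5])

```text
clock: 14.3
position: [0.5239, 0.2567, 0.0624]
tool_rot: [-3.141, -0.0, 2.677]
contact_force: [-0.5, -0.3, -5.8]
finger_gap: 0.0483
gripper_force: 63.6
```

jog_arm(offset=[[0,0,-0.02],[0,0,-0.04],[0,0,-0.06],[0,0,-0.08],[0,0,-0.1],[0,0,-0.1],[0,0,-0.1],[0,0,-0.1],[0,0,-0.1],[0,0,-0.1]], rotation=[[0,0,0],[0,0,0],[0,0,0],[0,0,0],[0,0,0],[0,0,0],[0,0,0],[0,0,0],[0,0,0],[0,0,0]], jaw=[4.5,4.5,4.5,4.5,4.5,4.5,4.5,4.5,4.5,4.5])

```text
clock: 15.3
position: [0.524, 0.2567, 0.0621]
tool_rot: [3.141, 0.0, 2.677]
contact_force: [-3.0, -0.4, 6.1]
finger_gap: 0.0487
gripper_force: 64.6
```

jog_arm(offset=[[0,0,0.04],[0,0,0.04],[0,0,0.04],[0,0,0.04],[0,0,0.04],[0,0,0.04],[0,0,0.04],[0,0,0.04],[0,0,0.04],[0,0,0.04]], rotation=[[0,0,0],[0,0,0.01],[0,0,0.03],[0,0,0.05],[0,0,0.07],[0,0,0.09],[0,0,0.11],[0,0,0.13],[0,0,0.14],[0,0,0.15]], jaw=[4.5,4.5,4.5,4.5,4.5,4.5,4.5,4.5,4.5,4.5])

```text
clock: 16.3
position: [0.5245, 0.257, 0.0622]
tool_rot: [3.14, 0.001, 2.827]
contact_force: [-0.3, -1.1, 4.9]
finger_gap: 0.0486
gripper_force: 64.6
```

```bash
python3 -c "
from h import *
for i in range(1): st=r.get_state();print(st['position'],st['tool_rot'],st['contact_force'],st['torque'])"
```

```text
[0.52446268 0.25701812 0.06216791] [3.14046109e+00 6.76012755e-04 2.82692895e+00] [-0.26051048 -1.06238342  4.89135908] [-0.23979324  0.41313619 -0.41889472]
```

jog_arm(offset=[[0,0,0],[0,0,0],[0,0,0],[0,0,0],[0,0,0],[0,0,0],[0,0,0],[0,0,0],[0,0,0],[0,0,0]], rotation=[[0,0,0.02],[0,0,0.05],[0,0,0.08],[0,0,0.11],[0,0,0.14],[0,0,0.17],[0,0,0.2],[0,0,0.23],[0,0,0.25],[0,0,0.265]], jaw=[4.5,4.5,4.5,4.5,4.5,4.5,4.5,4.5,4.5,4.5])

```text
clock: 17.3
position: [0.5245, 0.2573, 0.0621]
tool_rot: [3.14, 0.001, 3.093]
contact_force: [-1.4, 0.4, 5.5]
finger_gap: 0.0487
gripper_force: 64.6
```

```bash
python3 -c "
from h import *
st=r.get_state();print(st['position'],st['tool_rot'],st['contact_force'],st['torque'])
t=snap('top','t4');s=snap('side','s4')
f=lambda fn,c,k:cv2.resize(cv2.imread('pics/'+fn+'.png')[c[1]-40:c[1]+40,c[0]-40:c[0]+40],(400,400),interpolation=cv2.INTER_CUBIC)
cv2.imwrite('pics/c4.png',np.hstack([f('s4',(205,225),5),f('t4',(180,192),5)]))"
```

```text
[0.52451889 0.25731906 0.06214826] [3.14027610e+00 1.17278165e-03 3.09277188e+00] [-1.36466959  0.44408474  5.45075981] [-0.21163313  0.34069361 -0.38132703]
```

View pics/c4.png

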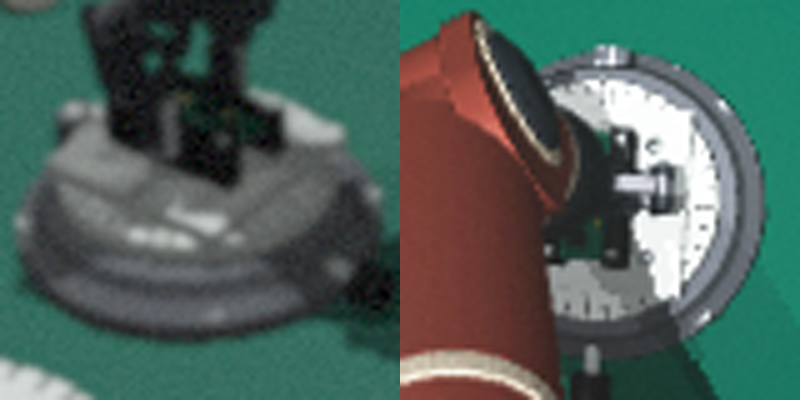

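jog_arm(offset=[[0,0,0.04],[0,0,0.04],[0,0,0.04],[0,0,0.04],[0,0,0.04],[0,0,0.04],[0,0,0.5],[0,0,1.5],[0,0,3.5],[0,0,6]], rotation=[[0,0,0],[0,0,0],[0,0,0],[0,0,0],[0,0,0],[0,0,0],[0,0,0],[0,0,0],[0,0,0],[0,0,0]], jaw=[5.2,6,7,8,8.5,8.5,8.5,8.5,8.5,8.5])

```text
clock: 18.4
position: [0.5235, 0.2565, 0.1225]
tool_rot: [-3.141, -0.001, 3.092]
contact_force: [-0.2, 0.1, -0.2]
finger_gap: 0.0849
gripper_force: 0.0
```

jog_arm(offset=[[0,0,3],[0,0,6],[0,-1,9],[0,-4,10],[0,-8,10],[0,-12,10],[0,-16,10],[0,-20,10],[0,-24,10],[0,-24,10]], rotation=[[0,0,0],[0,0,0],[0,0,0],[0,0,0],[0,0,0],[0,0,0],[0,0,0],[0,0,0],[0,0,0],[0,0,0]], jaw=[8.5,8.5,8.5,8.5,8.5,8.5,8.5,8.5,8.5,8.5])

```text
clock: 19.4
position: [0.5238, 0.0084, 0.2229]
tool_rot: [-3.136, 0.002, 3.08]
contact_force: [0.8, 0.4, 0.4]
finger_gap: 0.0852
gripper_force: 0.0
```

```bash
python3 -c "
from h import *
t=snap('top','t5')
i=cv2.imread('pics/t5.png')[150:230,140:220]
cv2.imwrite('pics/c5.png',cv2.resize(i,(560,560),interpolation=cv2.INTER_CUBIC))"
```

```text
(no output)
```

View pics/c5.png

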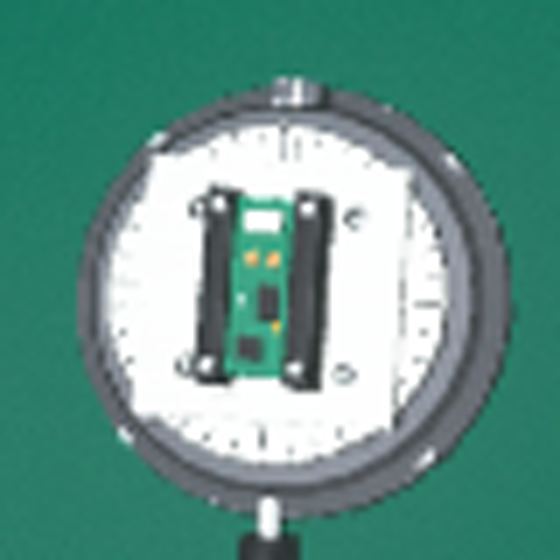

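```bash
python3 -c "
from h import *
s=load('t5');k=7
P=lambda x,y,z: at(s,(x+.5)/k-.5+140,(y+.5)/k-.5+150,z)[:2]
an=lambda q:np.degrees(np.arctan2(q[1],q[0])).round(2)
h=np.array([P(x,y,.0545) for x,y in [(200,208),(356,218),(345,373),(188,364)]]);c=h.mean(0)
print(c,an(h[0]-h[3]),an(h[1]-h[2]),an(h[0]-h[1])-90,an(h[3]-h[2])-90)
j=[P(x,y,.081) for x,y in [(222,193),(312,196),(303,388),(213,381)]];print('jaws',an(j[0]-j[3]),an(j[1]-j[2]))
print('tip',an(P(292,128,.05)-c),an(P(292,145,.05)-c))
ix=[P(x,85,.053) for x in (276,322)]; print('idx',an(np.mean(ix,0)-c)); print('spot',an(P(293,93,.05)-c)); kn=P(269,515,.025);print('knob',an(c-kn),an(np.mean(ix,0)-kn))
"
```

```text
[0.52347155 0.25541027] -2.39 -2.32 -2.799999999999997 -2.3499999999999943
jaws -0.77 -0.87
tip -4.26 -4.97
idx -5.34
spot -3.47
knob -2.76 -4.01
```

```bash
python3 -c "
from station import r
print(r.close_job())"
```

```text
the job is handed in; nothing more can be done
None
```

The carrier is home and flat on the smallest stage, turned until its pointer measured within about 1° of the index mark (about 3.9° allowed) and released; the job was handed in at about 19.5 s, and no verdict came back.

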